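# Turn over the top board of the cap-size finder

## Robot

A 6-joint arm with a two-finger parallel gripper is mounted at the origin on the work surface. World frame = base frame: x ahead of the robot, y to its left, z up, the work surface at z = 0. Lengths are in m, angles in rad, forces in N, time in s.
With the tool pointing down it reaches from about 0.325 to 0.9 m from the base axis. Payload 6.1 kg.
Tool frame: the origin (TCP) lies at the very end of the fingers, on their centre line; the grasp point (between the pads) lies manip.grip_depth behind it (manip.grip_depth is the distance from the TCP to the grasp point, in m); z points along the fingers, y is the line along which they close (so a half turn about z gives the same grasp; the last joint's range is limited). The gripper opens to 87 mm and grips with 3 to 60 N. Pads are 19 mm wide; open, the fingers measure 117 mm over their backs; the gripper's body (75 mm by 190 mm) begins 51 mm behind the grasp point.
Start: joints at [1.101, 0.22, 1.526, -0, 1.395, -0.126], TCP at [0.211, 0.588, 0.223] pointing down, gripper open.
Joint ranges: [-2.98, 2.98], [-0.91, 2.08], [0.09, 2.57], [-1.24, 4.39], [0.2, 2.65], [-2.68, 2.68]. Speed limits (rad/s): [2.57, 2.57, 3.01, 3.14, 3.14, 3.14].

## Interface

Orientations are given as a unit quaternion [x, y, z, w].
In Python, from cell import manip gives the robot as it stands.
- The arm moves only by the shell command python3 -m crank 'ROWS' [FORCE]. ROWS is JSON, a list that holds one entry, the list of rows, each a list of 5 numbers: the opening, from -1 (shut) to 1 (fully open), then the shift along the tool's x, y, z in m, then the turn about the tool's z in degrees. A call has 1 to 10 rows; each row shifts and turns the commanded pose from where the row before left it, along the tool's axes as they then stand; what a row does not reach is not made up. A row lasts 1/10 s, in which the tool goes at most 50 mm and 8.59 degrees, less where a joint would pass 70% of its speed; a pose out of reach is approached as far as the arm can. A call with a gripper value outside its range is refused whole. The fingers move at their own pace and stop on an object; FORCE is the grip in N (left out, the last holds). Time passes only in rows, so rows that do not move let the fingers close. It gives the time, the measured TCP pose, the force, the opening and the grip force at its end, in the units of the state.
- manip.sense(): the state, without advancing time (a new reading comes with each control period).
- manip.snapshot(name): name is "scene" or "top" or "wrist"; returns a dict with "frame" (480x640x3 uint8, blue, green, red), "fov_y" (degrees; the focal length in pixels is half the picture's height over the tangent of half this angle, whatever the lens; pixels are square), "cx", "cy" (the principal point, pixels), "world_from_camera" (4x4, takes a point from camera to world coordinates). Camera axes: x right, y down, z forward; pixel columns grow to the right and rows downward; lengths in m; the calibration is good to about 2 mm. A picture is of the moment at which its call begins. There is no depth.
- manip.finish_job(): hands the job in; it is judged then, once.
Trained networks look in the newest picture that a camera, given by its name, has taken for a name from the list of things; names that differ only in an ending like _2 or _b are one class to them, and where a whole thing is asked for, a point or a joint stands for the part that bears it (a point fixed in the world has none). Each returns a list of dicts, best first, with "p" (0 to 1); they miss things now and then, are a little off and sometimes report something else, mostly with a low value. They report only what shows in the picture. A call takes as long as a camera call. They do not tell look-alikes from the thing itself.
- manip.masks_of(name, camera): "region" (480x640 bool, what is visible of it) and "extent" ([left, top, width, height] in pixels, round what is visible of it).
The state is a dict: "time_s": time; "joints": joint angles; "joint_vel": joint speeds; "joint_torque": joint torques, N m; "ee_pos": TCP position; "orientation": TCP orientation; "contact_force": force on the tool from outside, world axes, zero at the start; "torque": the same for the moment, N m; "width": finger opening in m; "gripper_force": force on a finger pad.
Only numpy, scipy, OpenCV 4.12 (cv2) and the standard library are available. Lean on these libraries where they do the work, as an engineer would, in place of code of your own. Each camera call takes 0.05 s, during which the arm holds its last target. There are 200 camera calls.

## Task

On the stockroom counter lies a ring-bound book of rigid cap-size boards, all of them to the right of its rings. Slide the one thing that stands just left of the rings, where the board comes down, clear along the counter without lifting or tipping it, and turn the top board (its tab is the middle one) over the rings so that it lies flat on the counter on the left. It is all done by touch with the fingertips: nothing is picked up, the board is turned gently, not flung or pressed or gripped hard, and everything else stays where it is.

Things in the scene. Friction and masses are not known exactly. Their poses are not given: they have to be found in the camera images.
- book: Ring-bound book of rigid pale plastic boards, fixed on the counter. Origin on the counter under the middle of the ring axis; x along the line of 3 steel rings (36 mm across, tops 38 mm high, at x -80, 0, 80 mm), y to the empty left side. Below the top board 8 boards that do not move, 32 mm thick in all, y 0 to -190 mm, with tabs 46 mm wide at x = -80 and 80 mm ending at y = -212 mm.
- leaf (a joint): Top board's angle about the ring axis: 0 flat on the pile on the right, 1.57 upright, 3.14 (stop) flat on the counter on the left. 150 g; slightly stiff rings: 1 to 2 N lift it at the tab, it stays put within 0.3 rad of upright, else sinks slowly (about 1.5 rad/s) to its side.
- leaf_tab (a point): Centre of the top board's tab, 187 mm out from the ring axis, halfway through its thickness. The tab is 46 mm wide along the book's x, at the middle of the free edge, and ends 202 mm out. Its outer 12 mm are free below down to the counter (lower boards end 190 mm out at most), with 34 mm beside it to the lower boards' tabs. Axes: the top board's.
- leaf_hinge (a point): Point on the ring axis, 18.5 mm above the book's origin; axes turn with the top board. The top board is 210 mm (x) by 175 mm, 4 mm thick, from 3 mm before to 172 mm beyond this axis; lying on the right its underside is 32.5 mm above the counter (14 mm above the axis), turned over it lies 0.5 to 4.5 mm above the counter.
- landing (a point): Point on the counter at the middle of the place where the board must lie, 84 mm left (+y) of the book's origin, axes the book's. The board covers 105 mm either way in x and 87 mm either way in y, and its tab 30 mm more to +y: all this must be free.
- bin: Pale yellow open stacking bin with black bottle caps in it, 136 mm along its x, 104 mm along y, 76 mm high, low hopper front (38 mm) at its -x end, side walls (the +y and -y faces) 76 mm high over the rear 60 percent, 42 mm in front. About 280 g, loose. Origin: centre of its underside. May be the thing in the way.
- carton: Closed brown cardboard carton, 95 mm along its x, 76 mm along y, 62 mm high, about 220 g, loose. Origin: centre of its underside. May be the thing in the way.
- jar: Round white plastic jar with a black screw lid, 72 mm across and 70 mm high, about 220 g, loose. Origin: centre of its underside. May be the thing in the way.
- pen: Marker pen lying on the counter, grey with a black cap, 130 mm long along its x, 14 mm thick, loose. Origin under its middle. Bystander.
- dropper: Small amber bottle with a black cap, 34 mm across, 85 mm high, loose. Origin: centre of its underside. Bystander.
- bigcap: Black bottle cap, 48 mm across, 18 mm high, loose. Origin: centre of its underside. Bystander.
- weight: Steel balance weight with a knob on top, 32 mm across, 48 mm high, loose. Origin: centre of its underside. Bystander.
- cup: White plastic sample cup, 64 mm across, 55 mm high, loose. Origin: centre of its underside. Bystander.
Things that resemble listed ones, but are neither listed nor needed, are in the scene too. What is shaped like the bin but blue is not meant.

How it is judged:
At the end, for the whole second after the job is handed in: The top board lies at rest flat on the counter on the left of the rings (joint above 3.09 rad, end stop at 3.14); bin, carton and jar stand upright and at rest on the counter; the other bystanders are within 3 cm of where they were (value of joint leaf above 3.09 rad and velocity of joint leaf between -0.05 and 0.05 rad/s and angle between each of bin, carton, jar's own z axis and vertical below 0.1 rad and height (world z) of bin between -0.006 and 0.006 m and height (world z) of carton between -0.006 and 0.006 m and height (world z) of jar between -0.006 and 0.006 m and linear speed of each of bin, carton, jar below 0.02 m/s and distance of each of pen, dropper, bigcap, weight, cup from where it was at the start of the episode below 0.03 m); the robot touches nothing.
It fails at once if bin, carton or jar lifted more than 15 mm off the counter, or tipped by more than 0.4 rad (height (world z) of any of bin, carton, jar above 0.015 m or angle between any of bin, carton, jar's own z axis and vertical above 0.4 rad).
It fails at once if more than one of bin, carton and jar moved (over 3 cm) (distance of each of bin, carton from where it was at the start of the episode above 0.03 m or distance of each of bin, jar from where it was at the start of the episode above 0.03 m or distance of each of carton, jar from where it was at the start of the episode above 0.03 m).
It fails at once if a bystander (pen, amber bottle, cap, weight, cup) moved more than 3 cm (distance of any of pen, dropper, bigcap, weight, cup from where it was at the start of the episode above 0.03 m).
It fails at once if the board flung or slammed (faster than 5 rad/s) (velocity of joint leaf above 5 rad/s or velocity of joint leaf below -5 rad/s).
It fails at once if the fingers pressing on or gripping the board with more than 25 N (contact force between leaf and the fingers above 25 N).
It also fails if it takes over 58 s, if anything falls off the work surface, if the arm or the gripper's body presses on something with over 40 N, if the wrist force passes 120 N, or if a joint passes its speed limit or range.

## Working session

There is one attempt and no reset: what is moved stays moved. The work goes in short steps, Python scripts to look and compute and a shell command to move; the robot and the scene stay as the last step left them, time stands still between calls to the robot, and variables do not carry over. Pictures are saved under pics/ and viewed, at most 10 in all, crops included, and the job is handed in when it is done.

```bash
mkdir -p pics; cat > h.py <<'E'
import numpy as np, cv2
from cell import manip
from scipy.spatial.transform import Rotation as R
def snap(n,save=None):
    s=manip.snapshot(n)
    if save: cv2.imwrite('pics/'+save,s['frame'])
    return s
def ray(s,u,v,z):
    f=240/np.tan(np.radians(s['fov_y'])/2);T=np.array(s['world_from_camera'])
    d=T[:3,:3]@np.array([(u-s['cx'])/f,(v-s['cy'])/f,1]);o=T[:3,3]
    return (o+d*(z-o[2])/d[2])[:3]
def proj(s,p):
    f=240/np.tan(np.radians(s['fov_y'])/2);T=np.array(s['world_from_camera'])
    c=T[:3,:3].T@(np.array(p)-T[:3,3]);return s['cx']+f*c[0]/c[2],s['cy']+f*c[1]/c[2]
E
python3 - <<'E'
from h import *
print(manip.sense(), manip.grip_depth)
H=dict(bin=.05,carton=.062,jar=.07,pen=.007,dropper=.08,bigcap=.018,weight=.04,cup=.05,leaf=.036,leaf_tab=.034,book=.03)
for c in ('top','scene'):
    s=snap(c,c+'0.png'); print(c,np.round(s['world_from_camera'],3).tolist(),s['fov_y'])
    for n,h in H.items():
        for m in manip.masks_of(n,c)[:3]:
            x,y,w,hh=m['extent']; v,u=np.nonzero(m['region'])
            print(n,round(m['p'],2),m['extent'],np.round(ray(s,u.mean(),v.mean(),h)[:2],3))
E
```

```text
{'time_s': 0.0, 'joints': array([ 1.10090373e+00,  2.21194900e-01,  1.52761164e+00,  3.11304010e-05,
        1.39468370e+00, -1.26136096e-01]), 'joint_vel': array([-0.00119688,  0.00125299, -0.00046843, -0.00128657,  0.00153069,
       -0.00097676]), 'joint_torque': array([-4.55690406e-05, -4.94580066e+01, -3.87395132e+01,  6.99444534e-02,
        5.64819190e-02, -1.65616216e-04]), 'ee_pos': array([0.2103769 , 0.58787914, 0.22145631]), 'orientation': array([ 1.71035849e-01,  9.85264349e-01, -9.02477064e-04, -2.93234945e-04]), 'contact_force': array([ 0.27682565, -0.43718661, -0.55481016]), 'torque': array([-0.07471709, -0.00054121, -0.00521948]), 'gripper_force': 0.0, 'width': 0.08720975424266443} 0.0187
top [[-0.004, -0.986, 0.165, 0.31], [-1.0, 0.0, -0.023, -0.035], [0.023, -0.165, -0.986, 1.314], [0.0, 0.0, 0.0, 1.0]] 44.419273141672676
bin 0.78 [345.2, 318.2, 70.5, 76.8] [ 0.28  -0.199]
bin 0.7 [321.4, 99.2, 51.9, 70.4] [ 0.773 -0.133]
carton 0.64 [216.0, 235.6, 40.3, 46.9] [0.491 0.111]
jar 0.72 [243.2, 115.7, 32.8, 38.9] [0.763 0.064]
pen 0.92 [486.2, 211.3, 23.1, 54.8] [ 0.534
[... 738 characters left out ...]
 -0.127]
bin 0.63 [296.1, 157.8, 41.0, 47.3] [ 0.291 -0.194]
carton 0.84 [361.9, 242.7, 39.7, 46.5] [0.513 0.119]
carton 0.56 [309.0, 325.5, 27.7, 35.2] [0.791 0.074]
jar 0.55 [310.4, 325.0, 28.2, 37.6] [0.795 0.076]
pen 0.59 [193.1, 194.4, 17.0, 31.2] [ 0.533 -0.479]
dropper 0.48 [488.3, 230.8, 18.6, 24.3] [0.318 0.39 ]
bigcap 0.52 [204.0, 250.3, 13.8, 18.6] [ 0.679 -0.345]
weight 0.76 [398.4, 347.3, 14.9, 20.9] [0.727 0.272]
weight 0.55 [248.0, 215.1, 94.6, 74.4] [ 0.561 -0.123]
cup 0.69 [252.8, 159.0, 22.2, 19.9] [ 0.312 -0.368]
leaf 0.93 [262.2, 218.9, 77.7, 69.1] [ 0.548 -0.118]
leaf_tab 0.73 [260.3, 216.4, 81.2, 68.5] [ 0.546 -0.119]
book 0.95 [250.8, 214.8, 86.9, 73.9] [ 0.556 -0.127]
```

View pics/top0.png

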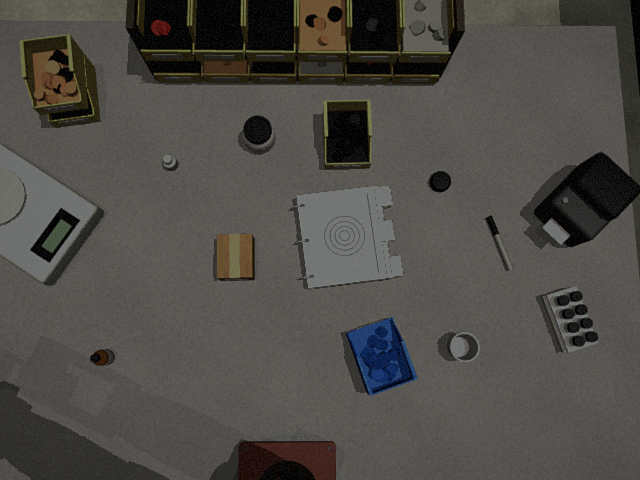

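View pics/scene0.png

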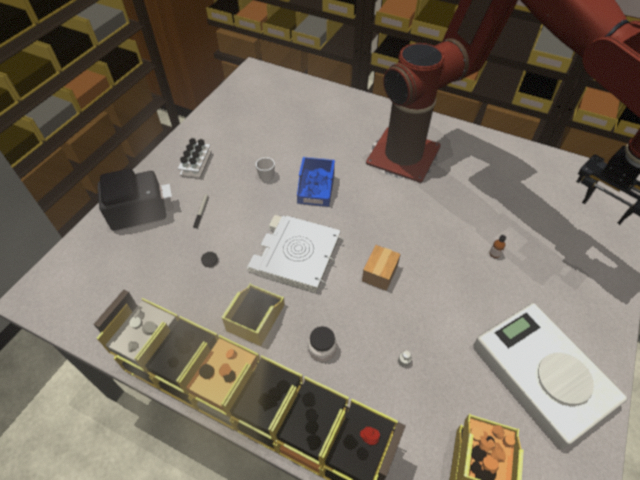

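The top view shows the book at about (348,238), with its rings on the left at columns 295–310. The carton at (235,257) stands on the landing, so it is the thing to slide. The jar at (258,133) and the yellow bin at (347,135) are clear of it. Next I'll zoom in to get the book and carton poses.

```bash
python3 - <<'E'
from h import *
im=cv2.imread('pics/top0.png')[180:300,205:415]
im=cv2.resize(im,None,fx=3.8,fy=3.8,interpolation=cv2.INTER_CUBIC)
cv2.imwrite('pics/c1.png',cv2.convertScaleAbs(im,alpha=1.3))
s=snap('top')
for n,h in (('leaf',.0365),('carton',.062)):
    m=manip.masks_of(n,'top')[0]['region'].astype(np.uint8)
    c=max(cv2.findContours(m,0,2)[0],key=cv2.contourArea)
    P=np.array([ray(s,*q[0],h)[:2] for q in c],np.float32)
    b=cv2.minAreaRect(P); print(n,b,cv2.boxPoints(b).round(3).tolist())
E
```

```text
leaf ((0.5433837175369263, -0.13349558413028717), (0.20969678461551666, 0.2056315839290619), 7.1837053298950195) [[0.4269999861717224, -0.04500000178813934], [0.4519999921321869, -0.24899999797344208], [0.6600000262260437, -0.22200000286102295], [0.6349999904632568, -0.017999999225139618]]Traceback (most recent call last):
  File "<stdin>", line 7, in <module>
IndexError: list index out of range
```

View pics/c1.png

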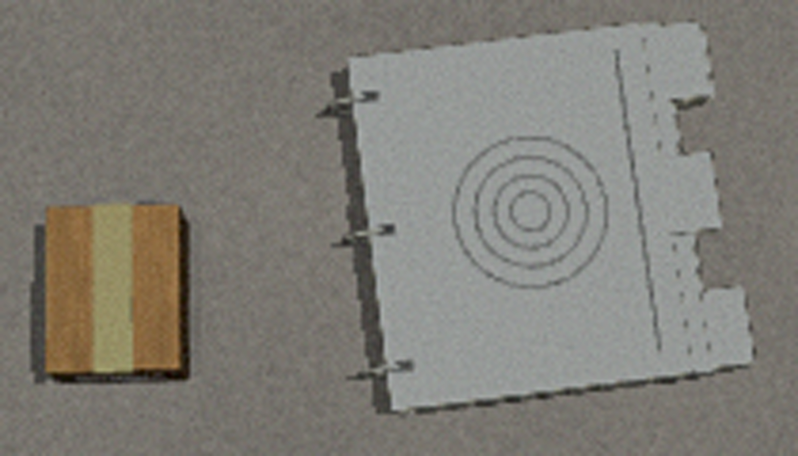

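The crop shows the carton's top face with corners (46,206) to (183,373). The board's left edge runs (348,58)–(390,411) and the middle tab's outer edge runs (711,152)–(721,229).

```bash
python3 - <<'E'
from h import *
s=snap('top')
g=lambda u,v,z:ray(s,205+(u+.5)/3.8-.5,180+(v+.5)/3.8-.5,z)[:2]
for q in [(46,206),(181,206),(183,373),(47,373)]: print('carton',g(*q,.062).round(3))
a,b=g(348,58,.0365),g(390,411,.0365); t1,t2=g(711,152,.0365),g(721,229,.0365)
c=g(530,211,.0365)
print('edge',a,b,np.linalg.norm(a-b),np.degrees(np.arctan2(*(a-b)[::-1])))
print('tab',t1,t2,np.linalg.norm(t1-t2),np.degrees(np.arctan2(*(t1-t2)[::-1])))
print('rings/circle',c)
ex=(a-b)/np.linalg.norm(a-b);ey=np.array([-ex[1],ex[0]])
for nm,p,r in (('edge',(a+b)/2,3),('tab',(t1+t2)/2,-202)): print(nm,'origin',p-ey*r/1000)
print('circle dist',(c-(a+b)/2)@ey,(c-(a+b)/2)@ex)
E
```

```text
carton [0.541 0.152]
carton [0.541 0.075]
carton [0.446 0.073]
carton [0.446 0.149]
edge [ 0.63433751 -0.01932697] [ 0.42654796 -0.04375044] 0.20921998770173275 6.703754337841206
tab [ 0.57812361 -0.23194292] [ 0.53234364 -0.23663654] 0.04601995248411276 5.853829522099645
rings/circle [ 0.54296822 -0.12537365]
edge origin [ 0.53079294 -0.0345182 ]
tab origin [ 0.53165299 -0.0336708 ]
circle dist -0.09465556394500924 0.0014859490071625712
```

```bash
python3 -m crank '[[[0,-0.035,-0.033,0,0],[0,-0.035,-0.033,0,0],[0,-0.035,-0.033,0,0],[0,-0.035,-0.033,0,0],[0,-0.035,-0.033,0,0],[0,-0.035,-0.033,0,0],[0,-0.035,-0.033,0,0],[0,-0.035,-0.033,0,0],[0,-0.035,-0.033,0,0],[0,-0.035,-0.033,0,0]]]' 10
python3 -m crank '[[[0,-0.035,-0.033,0,0],[0,0,0,0,8],[0,0,0,0,8],[0,0,0,0,8],[0,0,0,0,8],[0,0,0,0,8],[0,0,0,0,8],[0,0,0,0,8],[0,0,0,0,8],[0,0,0,0,5]]]'
python3 -m crank '[[[0,0,0,0,0]]]'
cat >> h.py <<'E'
B=np.array([.531,-.034]);YAW=np.radians(6.7)
def togo(x,y,z,yaw=None):
    """tool-frame shift to world point; turn (deg) for tool y at world yaw"""
    s=manip.sense();r=R.from_quat(s['orientation'])
    print('t',s['time_s'],'pos',s['ee_pos'].round(4),'F',s['contact_force'].round(1),'w',round(s['width'],4),s['gripper_force'])
    print('shift',r.inv().apply(np.array([x,y,z])-s['ee_pos']).round(4))
    ty=r.as_matrix()[:,1]; print('ty yaw',np.degrees(np.arctan2(ty[1],ty[0])).round(2), 'tx',r.as_matrix()[:,0].round(3))
def bk(x,y): return B+np.array([[np.cos(YAW),-np.sin(YAW)],[np.sin(YAW),np.cos(YAW)]])@[x,y]
E
python3 -c "
from h import *
togo(.494,.03,.015)"
```

```text
time_s: 2.4
ee_pos: [0.4296, 0.158, 0.223]
orientation: [0.171, 0.985, 0.0, 0.001]
contact_force: [0.9, 0.4, -0.0]
width: 0.0441
gripper_force: 0.0
time_s: 3.4
ee_pos: [0.4508, 0.1169, 0.2227]
orientation: [0.701, 0.713, 0.0, 0.0]
contact_force: [-0.8, 0.3, 0.1]
width: 0.0437
gripper_force: 0.0
time_s: 3.5
ee_pos: [0.4508, 0.1169, 0.2227]
orientation: [0.699, 0.715, 0.0, 0.0]
contact_force: [0.2, -0.2, 0.0]
width: 0.0439
gripper_force: 0.0
t 3.5 pos [0.4508 0.1169 0.2227] F [ 0.2 -0.2  0. ] w 0.0439 0.0
shift [-0.0878  0.0412  0.2077]
ty yaw 1.27 tx [-0.022  1.     0.   ]
```

```bash
python3 -m crank '[[[0,-0.044,0.021,0,0],[0,-0.044,0.020,0,0],[0,0,0,0.045,0],[0,0,0,0.045,0],[0,0,0,0.045,0],[0,0,0,0.040,0],[0,0,0,0.02,0],[0,0,0,0.012,0],[0,0,0,0,0],[0,0,0,0,0]]]'
python3 -c "
from h import *
togo(.494,.06,.015); s=snap('top','p1.png')"
```

```text
time_s: 4.5
ee_pos: [0.4948, 0.0298, 0.0166]
orientation: [0.699, 0.715, 0.0, 0.001]
contact_force: [-0.6, -0.1, 0.3]
width: 0.0435
gripper_force: 0.0
t 4.5 pos [0.4948 0.0298 0.0166] F [-0.6 -0.1  0.3] w 0.0435 0.0
shift [ 0.0302 -0.0001  0.0016]
ty yaw 1.35 tx [-0.024  1.    -0.   ]
```

```bash
python3 -m crank '[[[0,0.013,0,0,0],[0,0.013,0,0,0],[0,0.007,0,0,0],[0,0.008,0,0,0],[0,0.008,0,0,0],[0,0.009,0,0,0],[0,0.01,0,0,0],[0,0.01,0,0,0],[0,0.01,0,0,0],[0,0.01,0,0,0]]]'
python3 -m crank '[[[0,0.01,0,0,0],[0,0.01,0,0,0],[0,0.01,0,0,0],[0,0.01,0,0,0],[0,0.008,0,0,0],[0,0.006,0,0,0],[0,0.004,0,0,0],[0,0,0,0,0],[0,-0.01,0,0,0],[0,-0.02,0,0,0]]]'
python3 -m crank '[[[0,-0.01,0,-0.02,0],[0,0,0,-0.045,0],[0.49,0,0,-0.045,0],[0.49,0,0,-0.045,0],[0.49,0,0,0,0]]]'
python3 -c "
from h import *
togo(*bk(0,-.2),.15); s=snap('top','p2.png')
im=cv2.imread('pics/p2.png')[150:350,140:420];cv2.imwrite('pics/c2.png',cv2.resize(im,None,fx=2.8,fy=2.8))"
```

```text
time_s: 5.55
ee_pos: [0.4914, 0.1287, 0.0155]
orientation: [0.699, 0.715, -0.0, -0.0]
contact_force: [-0.2, -2.6, 0.6]
width: 0.0434
gripper_force: 1.1
time_s: 6.55
ee_pos: [0.4907, 0.1558, 0.0154]
orientation: [0.698, 0.716, 0.0, -0.0]
contact_force: [0.2, -0.4, -0.2]
width: 0.0438
gripper_force: 0.0
time_s: 7.05
ee_pos: [0.4957, 0.1456, 0.178]
orientation: [0.699, 0.715, 0.005, 0.004]
contact_force: [0.6, -0.3, 0.8]
width: 0.0596
gripper_force: 0.0
t 7.05 pos [0.4957 0.1456 0.178 ] F [ 0.6 -0.3  0.8] w 0.0596 0.0
shift [-0.3795  0.0499  0.0281]
ty yaw 1.26 tx [-0.022  1.     0.002]
```

View pics/c2.png

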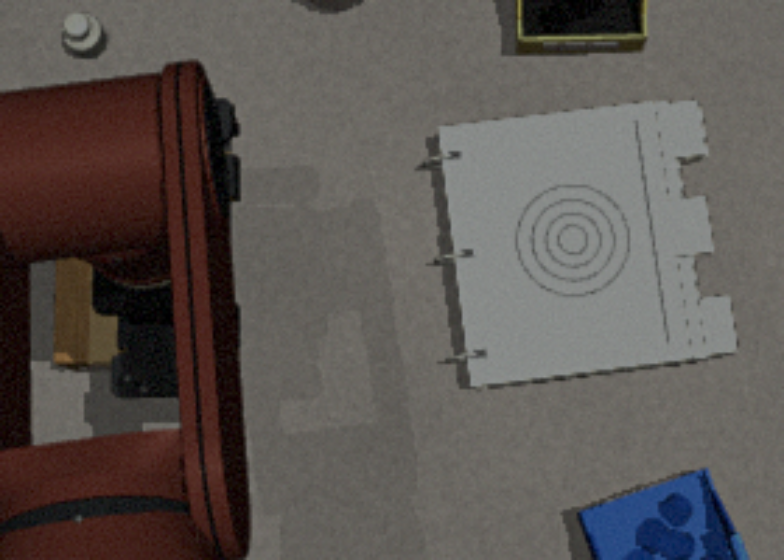

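The carton is now left at about (85,310) in the crop, and the book hasn't moved. Next I'll hover over the tab and check with the wrist camera.

```bash
python3 -m crank '[[[0.49,-0.045,0.006,0,0],[0.49,-0.047,0.006,0,0],[0.49,-0.047,0.006,0,0],[0.49,-0.047,0.006,0,0],[0.49,-0.047,0.006,0,0],[0.49,-0.047,0.006,0,0],[0.49,-0.047,0.007,0,0],[0.49,-0.047,0.007,0,0],[0.49,0,0,0,-5.4],[0.49,0,0,0,0]]]'
python3 -c "
from h import *
togo(*bk(0,-.201),.12)
s=snap('wrist','w1.png');print(np.round(s['world_from_camera'],3).tolist(),s['fov_y'])
for n,r in (('tab',.202),('base',.172)):
  for x in (-.023,.023): print(n,x,np.round(proj(s,[*bk(x,-r),.0365])))
for x in (-.103,-.057,.057,.103): print('low',x,np.round(proj(s,[*bk(x,-.212),.032])))
togo(*bk(0,-.201),.12); t=snap('top')
m=manip.masks_of('carton','top')
for q in m[:2]:
  v,u=np.nonzero(q['region']);print(q['p'],ray(t,u.mean(),v.mean(),.062),ray(t,u.max(),v.mean(),.062))"
```

```text
time_s: 8.1
ee_pos: [0.5479, -0.2283, 0.168]
orientation: [0.665, 0.747, -0.0, -0.002]
contact_force: [-0.6, -0.5, 0.2]
width: 0.0647
gripper_force: 0.0
t 8.1 pos [ 0.5479 -0.2283  0.168 ] F [-0.6 -0.5  0.2] w 0.0647 0.0
shift [-0.0062  0.006   0.0479]
ty yaw 6.58 tx [-0.115  0.993  0.003]
[[0.993, 0.112, 0.026, 0.54], [0.115, -0.96, -0.256, -0.159], [-0.004, 0.257, -0.966, 0.33], [0.0, 0.0, 0.0, 1.0]] 69.57039320498187
tab -0.023 [299. 243.]
tab 0.023 [352. 243.]
base -0.023 [299. 210.]
base 0.023 [352. 210.]
low -0.103 [211. 253.]
low -0.057 [262. 253.]
low 0.057 [389. 253.]
low 0.103 [440. 253.]
t 8.15 pos [ 0.5481 -0.2271  0.1683] F [-0.8  0.5  0.2] w 0.065 0.0
shift [-0.0073  0.0057  0.0482]
ty yaw 6.51 tx [-0.113  0.994  0.003]
0.76 [0.48784101 0.23028179 0.062     ] [0.48781424 0.18815342 0.062     ]
```

View pics/w1.png

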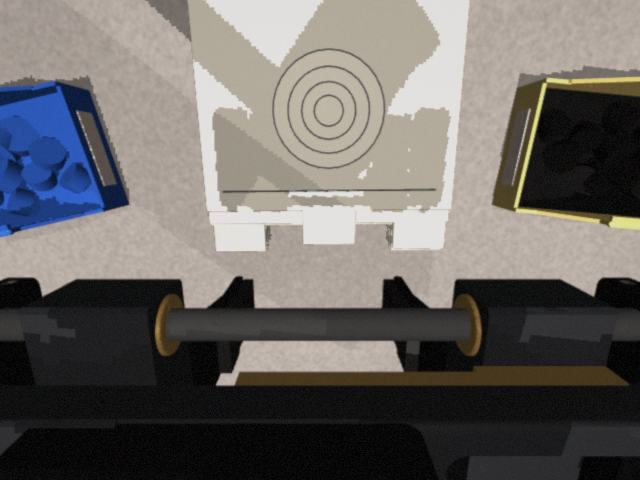

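The tab's outer corners appear at (303,244) and (355,244), about 3 px right of where I predicted. I'll aim 2–3 mm further along +x.

```bash
python3 -m crank '[[[0.49,-0.008,0.008,0,0],[0.49,0,0,0.04,0],[0.49,0,0,0.04,0],[0.49,0,0,0.03,0],[0.49,0,0,0.012,0],[0.49,0,0,0,0],[0.49,0,0,0,0]]]' 4
python3 -c "
from h import *
togo(*bk(.002,-.202),.025)
s=snap('wrist','w2.png')"
```

```text
time_s: 8.95
ee_pos: [0.5597, -0.2343, 0.05]
orientation: [0.664, 0.747, 0.0, 0.001]
contact_force: [0.7, 0.5, 0.8]
width: 0.0647
gripper_force: 0.0
t 8.95 pos [ 0.5597 -0.2343  0.05  ] F [0.7 0.5 0.8] w 0.0647 0.0
shift [ 0.0003 -0.0032  0.025 ]
ty yaw 6.72 tx [-0.117  0.993 -0.001]
```

View pics/w2.png

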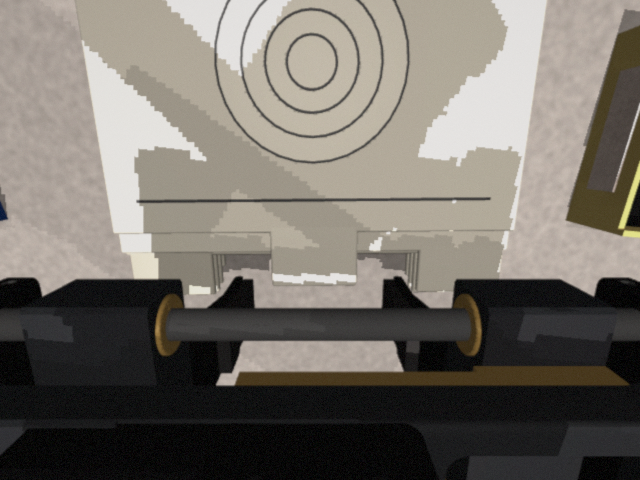

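The tab spans columns 271–357 (centre 314) and the fingertips are centred on about 318. I'll shift about 2.5 mm along −tool y, go down 25 mm and close lightly.

```bash
python3 -m crank '[[[0.49,0,-0.0025,0,0],[0.49,0,0,0.013,0],[0.49,0,0,0.012,0],[0.49,0,0,0,0]]]' 4
python3 -m crank '[[[0.1,0,0,0,0],[0.0,0,0,0,0],[-0.1,0,0,0,0],[-0.1,0,0,0,0],[-0.1,0,0,0,0],[-0.1,0,0,0,0]]]' 4
python3 -c "
from h import *
togo(*bk(.002,-.202),.025)
# arc rows: grip point r=.197,n=.016 ; tool-frame shifts dx=dy_book, dz=-dz
r,n=.197,.016
th=np.radians(np.arange(0,136,7.5)); y=-r*np.cos(th)+n*np.sin(th); z=r*np.sin(th)+n*np.cos(th)
for a,dx,dz in zip(np.degrees(th)[1:],np.diff(y),-np.diff(z)): print(a,round(dx,4),round(dz,4))"
```

```text
time_s: 9.4
ee_pos: [0.5541, -0.2333, 0.0209]
orientation: [0.665, 0.747, -0.0, -0.002]
contact_force: [-0.2, -0.4, 0.2]
width: 0.0647
gripper_force: 0.0
time_s: 10.0
ee_pos: [0.5576, -0.2344, 0.0244]
orientation: [0.665, 0.747, 0.001, 0.001]
contact_force: [4.9, 1.0, -2.0]
width: 0.0457
gripper_force: 4.0
t 10.0 pos [ 0.5576 -0.2344  0.0244] F [ 4.9  1.  -2. ] w 0.0457 4.00157243013382
shift [ 0.0001 -0.001  -0.0006]
ty yaw 6.7 tx [-0.117  0.993 -0.001]
7.499999999999999 0.0038 -0.0256
14.999999999999998 0.0071 -0.0249
22.5 0.0103 -0.0237
29.999999999999996 0.0133 -0.0222
37.5 0.0161 -0.0203
45.0 0.0186 -0.018
52.50000000000001 0.0208 -0.0154
59.99999999999999 0.0226 -0.0126
67.5 0.024 -0.0095
75.0 0.0251 -0.0063
82.5 0.0257 -0.003
90.0 0.0259 0.0004
97.5 0.0256 0.0038
105.00000000000001 0.0249 0.0071
112.5 0.0237 0.0103
119.99999999999999 0.0222 0.0133
127.50000000000001 0.0203 0.0161
135.0 0.018 0.0186
```

```bash
python3 -m crank '[[[-0.1,0,0.001,0,0],[-0.1,0.001,0,-0.006,0],[-0.1,0.001,0,-0.009,0],[-0.1,0.002,0,-0.011,0],[-0.1,0.003,0,-0.0125,0],[-0.1,0.004,0,-0.0125,0],[-0.1,0.005,0,-0.012,0],[-0.1,0.0055,0,-0.0115,0],[-0.1,0,0,0,0]]]' 6
python3 -c "
from h import *
togo(*bk(.002,-.202),.025)
s=snap('wrist','w3.png')"
```

```text
time_s: 10.9
ee_pos: [0.5549, -0.2123, 0.1]
orientation: [0.664, 0.747, 0.0, 0.001]
contact_force: [4.1, -1.0, -0.1]
width: 0.0457
gripper_force: 6.0
t 10.9 pos [ 0.5549 -0.2123  0.1   ] F [ 4.1 -1.  -0.1] w 0.0457 5.995945259928703
shift [-0.022 -0.001  0.075]
ty yaw 6.75 tx [-0.117  0.993 -0.001]
```

View pics/w3.png

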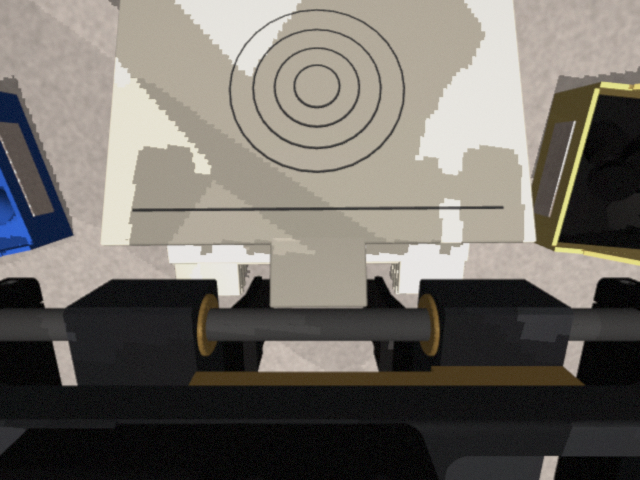

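The tab is held between the fingers at columns 270–367 and the board has come off the pile, at about 22°. I'll continue along the arc.

```bash
python3 -m crank '[[[-0.1,0.0065,0,-0.0112,0],[-0.1,0.0068,0,-0.011,0],[-0.1,0.008,0,-0.0103,0],[-0.1,0.0081,0,-0.01,0],[-0.1,0.009,0,-0.0092,0],[-0.1,0.0096,0,-0.0088,0],[-0.1,0.0102,0,-0.008,0],[-0.1,0.0106,0,-0.0074,0],[-0.1,0.0111,0,-0.0066,0],[-0.1,0.0115,0,-0.006,0]]]' 6
python3 -m crank '[[[-0.1,0.0119,0,-0.005,0],[-0.1,0.0121,0,-0.0045,0],[-0.1,0.0125,0,-0.0035,0],[-0.1,0.0126,0,-0.0028,0],[-0.1,0.0128,0,-0.0018,0],[-0.1,0.0129,0,-0.0012,0],[-0.1,0.013,0,0,0],[-0.1,0.0129,0,0.0004,0],[-0.1,0,0,0,0]]]'
python3 -c "
from h import *
togo(*bk(.002,.016-.005),.2055)
s=snap('scene','s3.png')
im=s['frame'][120:370,180:480];cv2.imwrite('pics/c3.png',cv2.resize(im,None,fx=2.4,fy=2.4))"
```

```text
time_s: 11.95
ee_pos: [0.5434, -0.121, 0.1869]
orientation: [0.665, 0.747, -0.0, -0.0]
contact_force: [2.5, -0.6, -0.4]
width: 0.0456
gripper_force: 6.0
time_s: 12.85
ee_pos: [0.5309, -0.0201, 0.2041]
orientation: [0.664, 0.748, -0.001, -0.001]
contact_force: [-5.5, -0.6, -0.7]
width: 0.0457
gripper_force: 6.0
t 12.85 pos [ 0.5309 -0.0201  0.2041] F [-5.5 -0.6 -0.7] w 0.0457 6.0008857771754265
shift [-0.0029  0.0005 -0.0014]
ty yaw 6.8 tx [-0.118  0.993  0.001]
```

View pics/c3.png

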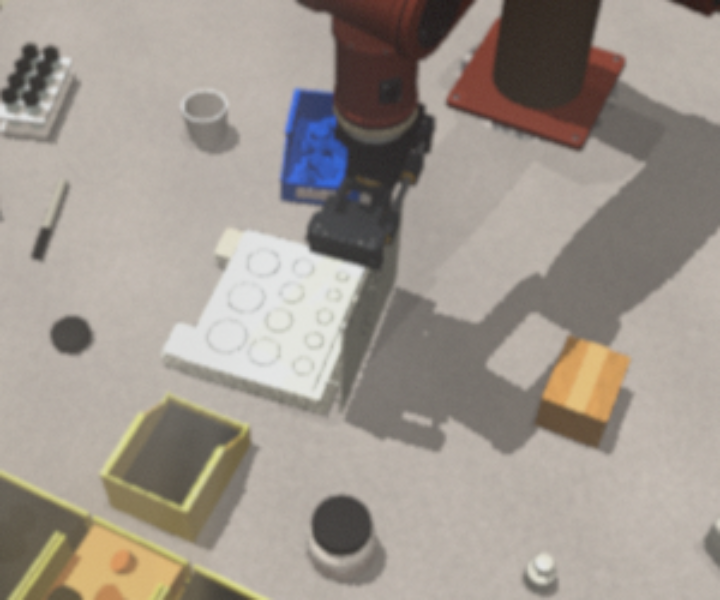

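The board stands upright, held at about (345,240), and the carton is clear at (585,390). I'll carry on to about 135°.

```bash
python3 -m crank '[[[-0.1,0.0128,0,0.0016,0],[-0.1,0.0128,0,0.0022,0],[-0.1,0.0126,0,0.0032,0],[-0.1,0.0123,0,0.0039,0],[-0.1,0.012,0,0.0048,0],[-0.1,0.0117,0,0.0055,0],[-0.1,0.0113,0,0.0063,0],[-0.1,0.0109,0,0.007,0],[-0.1,0.0104,0,0.0077,0],[-0.1,0.0099,0,0.0084,0]]]' 6
python3 -m crank '[[[-0.1,0.0093,0,0.009,0],[-0.1,0.0087,0,0.0096,0],[-0.1,0.008,0,0.0103,0],[-0.1,0.0073,0,0.0108,0],[-0.1,0.0066,0,0.0113,0],[-0.1,0.0059,0,0.0117,0],[-0.1,0.005,0,0.012,0],[-0.1,0,0,0,0]]]' 6
python3 -c "
from h import *
togo(*bk(.002,.16),.1)"
```

```text
time_s: 13.9
ee_pos: [0.5166, 0.0939, 0.1528]
orientation: [0.665, 0.747, -0.002, -0.001]
contact_force: [-6.3, -3.5, -1.5]
width: 0.046
gripper_force: 6.0
time_s: 14.7
ee_pos: [0.5103, 0.1442, 0.0771]
orientation: [0.664, 0.747, -0.002, -0.002]
contact_force: [-6.2, -3.0, -0.6]
width: 0.0456
gripper_force: 6.0
t 14.7 pos [0.5103 0.1442 0.0771] F [-6.2 -3.  -0.6] w 0.0456 5.991920046508312
shift [-0.0194  0.0016 -0.0229]
ty yaw 6.72 tx [-0.117  0.993 -0.   ]
```

```bash
python3 -m crank '[[[0.1,0,0,0,0],[0.3,0,0,0,0],[0.3,0,0,0,0],[0.3,0,0,0,0],[0.3,0,0,-0.03,0],[0.3,0,0,-0.045,0],[0.3,0,0,-0.045,0],[0.3,-0.04,0.03,0,0],[0.3,-0.04,0.03,0,0],[0.3,-0.04,0.03,0,0]]]'
python3 -m crank '[[[0.3,-0.04,0.03,0,0],[0.3,-0.04,0.03,0,0],[0.3,-0.04,0.03,0,0],[0.3,-0.04,0.03,0,0],[0.3,0,0,0,0],[0.3,0,0,0,0]]]'
python3 -c "
from h import *
s=snap('scene','s4.png')
im=s['frame'][120:370,180:480];cv2.imwrite('pics/c4.png',cv2.resize(im,None,fx=2.6,fy=2.4))
for n in ('carton','jar','bin'):
  for m in manip.masks_of(n,'scene')[:1]: print(n,m['p'],m['extent'])"
```

```text
time_s: 15.7
ee_pos: [0.6183, 0.0347, 0.2018]
orientation: [0.664, 0.748, 0.002, 0.002]
contact_force: [0.1, 0.1, -0.4]
width: 0.0567
gripper_force: 0.0
time_s: 16.3
ee_pos: [0.7541, -0.1105, 0.1983]
orientation: [0.665, 0.747, -0.0, -0.001]
contact_force: [-0.6, 0.1, 0.1]
width: 0.0564
gripper_force: 0.0
carton 0.66 [401.5, 258.1, 40.4, 48.6]
jar 0.82 [309.6, 325.6, 26.3, 34.5]
bin 0.92 [220.9, 289.0, 66.4, 57.9]
```

View pics/c4.png

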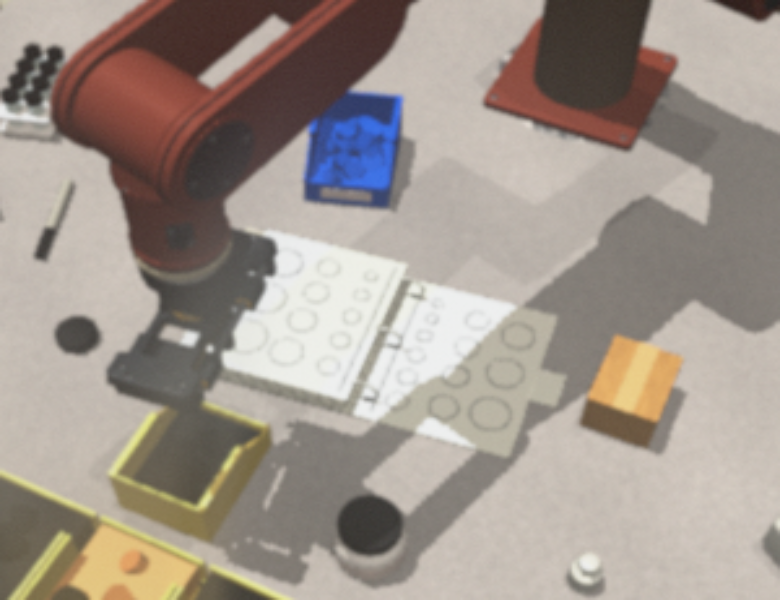

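The board lies flat on the left with its tab at (548,388), and the carton is clear. I'll check the angle by reprojection before handing in.

```bash
python3 - <<'E'
from h import *
s=snap('scene')
for th in (3.14,3.09,3.0):
    o=[]
    for x,r in ((-.105,.172),(.105,.172),(-.023,.202),(.023,.202)):
        n=.014
        y=-r*np.cos(th)+n*np.sin(th);z=.0185+r*np.sin(th)+n*np.cos(th)
        u,v=proj(s,[*bk(x,y),z]);o.append(((u-180)*2.6,(v-120)*2.4))
    print(th,np.round(o).tolist())
E
```

```text
3.14 [[557.0, 315.0], [507.0, 456.0], [565.0, 374.0], [555.0, 405.0]]
3.09 [[558.0, 311.0], [508.0, 453.0], [567.0, 370.0], [556.0, 401.0]]
3.0 [[560.0, 303.0], [509.0, 446.0], [568.0, 361.0], [558.0, 393.0]]
```

```bash
python3 -c "
from cell import manip
print(manip.finish_job())"
```

```text
the job is handed in; nothing more can be done
None
```

I slid the carton clear and turned the top board over onto the left side, where the camera check matches it lying flat at the 3.14 stop. The job was handed in at about 16 s on the robot's clock, and no verdict came back.

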